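# Line up the pepper mills by height on the display board

## Task

Set out the four pepper mills on the display board in order of height: the tallest on the red mat at one end, then each next shorter one on the next mat along, down to the shortest on the yellow mat at the other end. Stand each one upright in the middle of its mat and let go, do not knock any mill over, and leave the bowl and the carton where they are.

Things in the scene. Friction and masses are not known exactly. Their poses are not given: they have to be found in the camera images.
- mill_brown: Pepper mill, the tallest: dark brown wood, 160 mm tall, loose on the table, 0.1 to 0.4 kg. Origin: centre of its round foot (48 mm diameter), z up its axis; yaw does not matter. Head: a cylinder 38 mm in diameter, 126 to 150 mm above the foot (grip it here from above), with a 14 mm wide steel knob on top up to 160 mm; below the head the body narrows to 29 to 33 mm.
- mill_white: Pepper mill, the second tallest: white lacquer, 135 mm tall, loose on the table, 0.1 to 0.4 kg. Origin: centre of its round foot (48 mm diameter), z up its axis; yaw does not matter. Head: a cylinder 38 mm in diameter, 101 to 125 mm above the foot (grip it here from above), with a 14 mm wide steel knob on top up to 135 mm; below the head the body narrows to 29 to 33 mm.
- mill_beech: Pepper mill, the second shortest: light tan beech wood, 110 mm tall, loose on the table, 0.1 to 0.4 kg. Origin: centre of its round foot (48 mm diameter), z up its axis; yaw does not matter. Head: a cylinder 38 mm in diameter, 76 to 100 mm above the foot (grip it here from above), with a 14 mm wide steel knob on top up to 110 mm; below the head the body narrows to 29 to 33 mm.
- mill_black: Pepper mill, the shortest: black, 85 mm tall, loose on the table, 0.1 to 0.4 kg. Origin: centre of its round foot (48 mm diameter), z up its axis; yaw does not matter. Head: a cylinder 38 mm in diameter, 51 to 75 mm above the foot (grip it here from above), with a 14 mm wide steel knob on top up to 85 mm; below the head the body narrows to 29 to 33 mm.
- mat_red: Round red mat, 74 mm diameter, 4 mm thick, fixed on the display board at one end of the row; either end. Origin: centre of its underside, 15 mm above the table (mat top at 19 mm). The four mats lie in a straight row 100 mm apart on a fixed wooden board (400 x 110 x 15 mm thick) that may be turned a little.
- mat_yellow: Round yellow mat, 74 mm diameter, 4 mm thick, fixed on the display board at the other end of the row from the red one. Origin: centre of its underside, 15 mm above the table (mat top at 19 mm). The four mats lie in a straight row 100 mm apart on a fixed wooden board (400 x 110 x 15 mm thick) that may be turned a little.
- mat_blue: Round blue mat, 74 mm diameter, 4 mm thick, fixed on the display board in one of the two middle places; either one. Origin: centre of its underside, 15 mm above the table (mat top at 19 mm). The four mats lie in a straight row 100 mm apart on a fixed wooden board (400 x 110 x 15 mm thick) that may be turned a little.
- mat_green: Round green mat, 74 mm diameter, 4 mm thick, fixed on the display board in the middle place that the blue one does not have. Origin: centre of its underside, 15 mm above the table (mat top at 19 mm). The four mats lie in a straight row 100 mm apart on a fixed wooden board (400 x 110 x 15 mm thick) that may be turned a little.
- bowl: Bystander: small aluminium bowl, 90 mm across, 45 mm high, loose on the table. Origin at the centre of its underside. To be left alone.
- carton: Bystander: cardboard carton with a paper band, 80 x 80 x 60 mm high, loose on the table. Origin at the centre of its underside. To be left alone.

How it is judged:
By the outcome, as a careful person would: the job done as asked, in the order asked, and still so for the second after the job is handed in, with the robot touching nothing.
It also fails if it takes over 107 s, if anything falls off the work surface, if the arm or the gripper's body presses on something with over 40 N, if the wrist force passes 120 N, or if a joint passes its speed limit or range.

## Robot

A 7-joint arm with a two-finger parallel gripper is mounted at the origin on the work surface. World frame = base frame: x ahead of the robot, y to its left, z up, the work surface at z = 0. Lengths are in mm, angles in rad, forces in N, time in s.
With the tool pointing down it reaches from about 375 to 925 mm from the base axis. Payload 3.1 kg.
Tool frame: the origin (TCP) lies at the very end of the fingers, on their centre line; the grasp point (between the pads) lies 19 mm behind it (ctrl.pinch_z is the distance from the TCP to the grasp point, in mm); z points along the fingers, y is the direction in which the jaws open and shut (so a half turn about z gives the same grasp; the last joint's range is limited). The gripper opens to 85 mm and grips with 20 to 120 N. Pads are 22 mm wide; open, the fingers measure 114 mm over their backs; the gripper's body (76 mm by 85 mm) begins 54 mm behind the grasp point. The pads swing forward as they close: fully open they stand 13 mm farther back than shut.
Start: joints at [-1.306, 0.383, 0.044, 1.598, -0.018, 1.161, -0.05], TCP at [230.659, 607.7, 231.269] pointing down, gripper open.
Joint ranges: [-2.61, 2.61], [-0.41, 2.15], [-1.48, 1.57], [0, 2.5], [-1.57, 4.71], [0.05, 1.97], [-2.85, 2.85]. Speed limits (rad/s): [2.79, 2.79, 3.14, 3.14, 3.14, 3.14, 3.14].

## Interface

Orientations are given as a unit quaternion [w, x, y, z].
In Python, from bench import ctrl gives the robot as it stands.
- The arm moves only by the tool carry_out, never from a script. Its arguments are lists of equal length, an entry for each row: "offset": the shift along the tool's x, y, z in m, a list of three; "turn": the turn, a rotation vector about the tool's x, y, z in degrees, a list of three; "jaw": the closure in counts, from 0 (fully open) to 255 (shut). A call has 1 to 10 rows; each row shifts and turns the pose as measured when the row begins, along the tool's axes as they then stand; what a row does not reach is not made up. A row lasts 1/12 s, in which the tool goes at most 41.7 mm and 7.16 degrees, less where a joint would pass 70% of its speed; a pose out of reach is approached as far as the arm can. A call is refused whole if a number of a shift passes 0.0417 or a number of a turn 7.16, either way. A call with a gripper value outside its range is refused whole. The fingers move at their own pace and stop on an object; "squeeze" is the grip in N (left out, the last holds). Time passes only in rows, so rows that do not move let the fingers close. It gives the time, the measured TCP pose, the force and the opening at its end, in the units of the state.
- ctrl.get_state(): the state, without advancing time (a new reading comes with each control period).
- ctrl.camera(name): name is "side" or "top" or "wrist"; returns a dict with "img" (480x640x3 uint8, red, green, blue), "fov_y" (degrees; the focal length in pixels is half the picture's height over the tangent of half this angle, whatever the lens; pixels are square), "cx", "cy" (the principal point, pixels), "R" (3x3) and "t" (3): a world point X has camera coordinates R X + t. Camera axes: x right, y down, z forward; pixel columns grow to the right and rows downward; lengths in mm; the calibration is good to about 2 mm. A picture is of the moment at which its call begins. There is no depth.
- ctrl.hand_in(): hands the job in, once; it reports no verdict.
The state is a dict: "clock": time; "joints": joint angles; "qd": joint speeds; "joint_efforts": joint torques, N m; "ee_pos": TCP position; "ee_rot": TCP orientation; "force": force on the tool from outside, world axes, zero at the start; "wrist_torque": the same for the moment, N m; "finger_gap": finger opening in mm.
Only numpy, scipy, OpenCV 4.12 (cv2) and the standard library are available. Lean on these libraries where they do the work, as an engineer would, in place of code of your own. Each camera call takes 0.05 s, during which the arm holds its last target. There are 200 camera calls.

## Working session

There is one attempt and no reset: what is moved stays moved. The work goes in short steps, Python scripts to look and compute and a tool call to move; the robot and the scene stay as the last step left them, time stands still between calls to the robot, and variables do not carry over. Pictures are saved under pics/ and viewed, about 12 in all and at most 16, crops included, and the job is handed in when it is done.

Besides the shell and the picture viewer there is one more tool, called after "Emit:" by a JSON object that holds its "api" and its "payload", one argument or row to a line. carry_out: Moves the arm, as the interface text tells. Its arguments: {"type":"object","properties":{"offset":{"type":"array","items":{"type":"array","items":{"type":"number"}}},"turn":{"type":"array","items":{"type":"array","items":{"type":"number"}}},"jaw":{"type":"array","items":{"type":"number"}},"squeeze":{"type":"number"}},"required":["offset","turn","jaw"]}

```bash
mkdir -p pics
python3 - <<'E'
from bench import ctrl
import cv2
s=ctrl.get_state();print({k:s[k] for k in('clock','ee_pos','ee_rot','finger_gap','force')},ctrl.pinch_z)
for n in('top','side'):
    c=ctrl.camera(n);cv2.imwrite(f'pics/{n}0.png',c['img'][:,:,::-1]);print(n,c['fov_y'],c['cx'],c['cy'],c['R'],c['t'])
E
```

```text
{'clock': 0.0, 'ee_pos': array([230.34250096, 606.78715415, 229.82166337]), 'ee_rot': array([-1.69588797e-04,  1.80333416e-01,  9.83604600e-01, -1.34971228e-03]), 'finger_gap': 85.63082614932239, 'force': array([-0.1283287 , -0.11675135, -0.46920378])} 18.700000000000003
top 52.91443984784529 312.16536438723386 233.18838763569235 [[-0.01060289 -0.9999358  -0.00399623]
 [-0.97528556  0.01122339 -0.22066288]
 [ 0.22069356  0.0015578  -0.97534195]] [   6.79689037  516.33654207 1040.31878059]
side 54.207127060093725 313.57365926220893 231.3439780255211 [[ 0.99889582 -0.04695919 -0.00140723]
 [-0.02455427 -0.49630253 -0.86780233]
 [ 0.04005288  0.86687867 -0.49690757]] [-553.33136485   63.27686603  946.06273212]
```

View pics/top0.png

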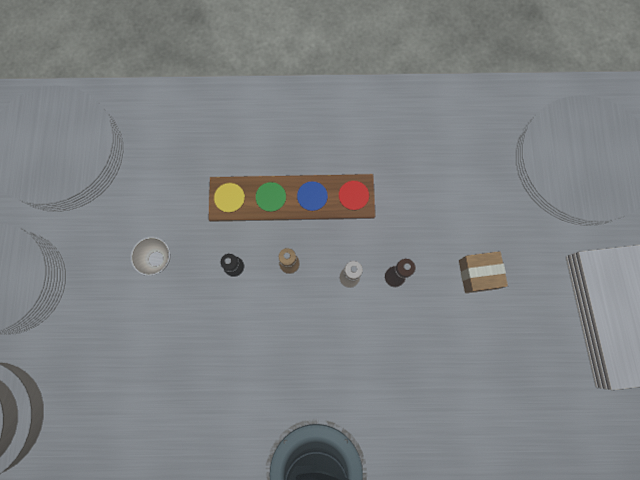

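View pics/side0.png

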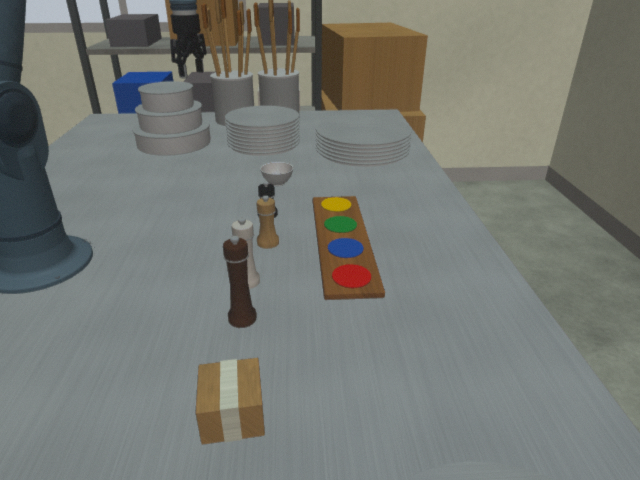

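Top view: mats yellow (229,197), green (271,197), blue (312,197) and red (354,196). Mills: black (232,264), beech (289,260), white (352,272) and brown (403,270). Bowl at (150,256), carton at (484,272). The side view shows all four mills standing.

```bash
cat > h.py <<'E'
import numpy as np, cv2
from bench import ctrl
def ray(c,u,v,z):
    f=240/np.tan(np.radians(c['fov_y']/2)); R=np.array(c['R']);t=np.array(c['t'])
    d=R.T@np.array([(u-c['cx'])/f,(v-c['cy'])/f,1]); o=-R.T@t
    return (o+d*(z-o[2])/d[2])[:2]
def proj(c,X):
    f=240/np.tan(np.radians(c['fov_y']/2)); p=np.array(c['R'])@X+c['t']
    return c['cx']+f*p[0]/p[2], c['cy']+f*p[1]/p[2]
def mats(c):
    hsv=cv2.cvtColor(c['img'],cv2.COLOR_RGB2HSV);out={}
    for n,(a,b) in dict(red=(0,6),yellow=(22,32),green=(50,75),blue=(105,125)).items():
        m=cv2.inRange(hsv,(a,150,60),(b,255,255))
        k,l,s,ce=cv2.connectedComponentsWithStats(m)
        if k>1:
            i=1+s[1:,4].argmax(); out[n]=(s[i].tolist(),ce[i],ray(c,*ce[i],19))
    return out
E
python3 - <<'E'
from h import *
t=ctrl.camera('top');s=ctrl.camera('side')
for c in(t,s):
    for n,m in mats(c).items(): print(n,m[0],m[1].round(1),m[2].round(1))
a=cv2.resize(t['img'][235:300,215:425],None,fx=3.8,fy=3.8,interpolation=cv2.INTER_CUBIC)
b=cv2.resize(s['img'][175:335,215:295],None,fx=3.6,fy=3.6,interpolation=cv2.INTER_CUBIC)
cv2.imwrite('pics/a.png',a[:,:,::-1]);cv2.imwrite('pics/b.png',b[:,:,::-1])
E
```

```text
red [339, 181, 30, 29, 694] [353.5 194.9] [618.2 -99. ]
blue [298, 182, 29, 28, 646] [311.8 195.5] [617.8   1.1]
red [332, 264, 39, 24, 737] [351.2 275.6] [ 619.2 -102.4]
yellow [321, 197, 30, 15, 351] [335.7 203.9] [616.7 197.3]
green [325, 217, 31, 15, 367] [340.  223.8] [617.6  97.5]
blue [113, 72, 59, 41, 1159] [134.3  87.6] [-216.4 1459. ]
```

View pics/a.png

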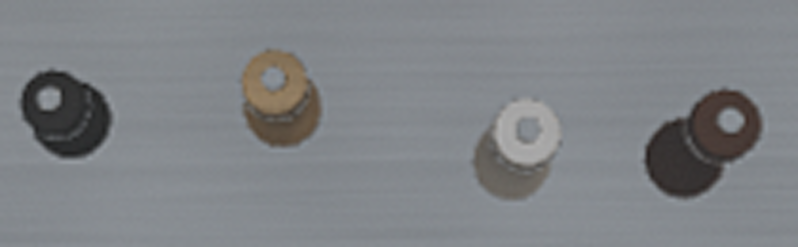

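View pics/b.png

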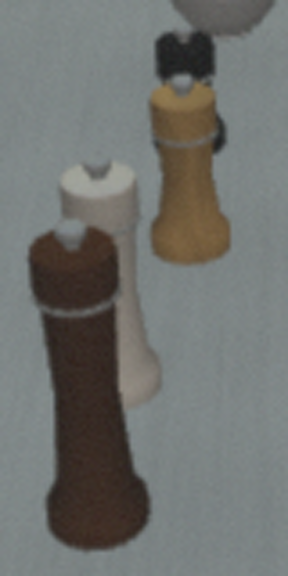

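Crop a (3.8x) shows the head-top centres at black (52,102), beech (274,83), white (528,131) and brown (725,124), all with visible knobs. Crop b shows the mills standing upright with clear gaps between them.

Run:
```python
from h import *
t=ctrl.camera('top');s=ctrl.camera('side')
P=dict(black=(52.5,103,49,97,75,183,37),beech=(274,84,273,78,100,180,86),white=(528,131,528,129,125,97,168),brown=(725,124,731,121,150,70,235))
for n,(x,y,kx,ky,h,sx,sy) in P.items():
    q=lambda a,b:(215+(a+.5)/3.8-.5,235+(b+.5)/3.8-.5)
    print(n,ray(t,*q(x,y),h).round(1),ray(t,*q(kx,ky),h+9).round(1),ray(s,215+sx/3.6-.4,175+sy/3.6-.4,h+8).round(1))
hsv=cv2.cvtColor(t['img'],cv2.COLOR_RGB2HSV)
for p in((229,197),(271,197)):print(hsv[p[1],p[0]],ray(t,*p,19))
w=ctrl.camera('wrist');cv2.imwrite('pics/w0.png',w['img'][:,:,::-1])
R=np.array(w['R']);print('wrist cam pos',-R.T@w['t'],'axis',R[2],'xaxis',R[0],w['fov_y'])
print(ctrl.get_state()['ee_pos'])
```

```text
black [449.9 186.9] [451.9 187.4] [451.9 174.5]
beech [455.2  56.6] [457.1  56.7] [456.7  50.8]
white [422.9 -85.1] [422.7 -84.3] [424.  -90.6]
brown [ 421.8 -189.1] [ 422.  -190.7] [ 423.6 -195.9]
[ 26 142 190] [616.53127867 199.9182528 ]
[ 64 120 138] [615.33786964  99.02560818]
wrist cam pos [169.351406   630.58173791 374.22117476] axis [ 0.2431902  -0.09291611 -0.96551806] xaxis [ 3.55995754e-01  9.34487535e-01 -2.63343955e-04] 60.78977859584407
[230.61895855 607.5079119  230.93928366]
```

```bash
cat > go.py <<'E'
import sys; from h import *
from scipy.spatial.transform import Rotation as Ro
def go(x,y,z,a=90,step=40):
    s=ctrl.get_state();p=s['ee_pos'];q=s['ee_rot'];M=Ro.from_quat(q,scalar_first=True).as_matrix()
    a0=np.degrees(np.arctan2(M[1,0],M[0,0]));d=np.array([x,y,z])-p
    n=int(max(np.ceil(np.linalg.norm(d)/step),np.ceil(abs(a0-a)/7.05),1))
    print('at',p.round(1),'a',round(a0,1),'tilt',M[:2,2].round(4),'n',n,'gap',round(s['finger_gap'],1),'t',s['clock'],'dtool',(M.T@d).round(1))
    if n<30 and abs(a0-a)>1:
        for i in range(n):
            t=np.radians(a0+(a-a0)*i/n); v=d/n/1000
            print([round(v[0]*np.cos(t)+v[1]*np.sin(t),3),round(v[0]*np.sin(t)-v[1]*np.cos(t),3),round(-v[2],3)],round((a0-a)/n,2))
if __name__=='__main__': go(*map(float,sys.argv[1:]))
E
python3 go.py 451 186 250 90
```

```text
at [230.6 607.5 230.9] a 159.2 tilt [-0.0002 -0.0006] n 12 gap 85.6 t 0.35 dtool [-355.6 -315.9  -18.9]
[np.float64(-0.03), np.float64(-0.026), np.float64(-0.002)] 5.77
[np.float64(-0.032), np.float64(-0.023), np.float64(-0.002)] 5.77
[np.float64(-0.034), np.float64(-0.02), np.float64(-0.002)] 5.77
[np.float64(-0.036), np.float64(-0.016), np.float64(-0.002)] 5.77
[np.float64(-0.038), np.float64(-0.013), np.float64(-0.002)] 5.77
[np.float64(-0.039), np.float64(-0.009), np.float64(-0.002)] 5.77
[np.float64(-0.039), np.float64(-0.005), np.float64(-0.002)] 5.77
[np.float64(-0.04), np.float64(-0.001), np.float64(-0.002)] 5.77
[np.float64(-0.04), np.float64(0.003), np.float64(-0.002)] 5.77
[np.float64(-0.039), np.float64(0.007), np.float64(-0.002)] 5.77
[np.float64(-0.038), np.float64(0.011), np.float64(-0.002)] 5.77
[np.float64(-0.037), np.float64(0.015), np.float64(-0.002)] 5.77
```

Emit:
{"api": "carry_out", "payload": {
  "offset": [
    [-0.03,-0.026,-0.002],
    [-0.032,-0.023,-0.002],
    [-0.034,-0.02,-0.002],
    [-0.036,-0.016,-0.002],
    [-0.038,-0.013,-0.002],
    [-0.039,-0.009,-0.002],
    [-0.039,-0.005,-0.002],
    [-0.04,-0.001,-0.002],
    [-0.04,0.003,-0.002],
    [-0.039,0.007,-0.002]
  ],
  "turn": [
    [0,0,5.8],
    [0,0,5.8],
    [0,0,5.8],
    [0,0,5.8],
    [0,0,5.8],
    [0,0,5.8],
    [0,0,5.8],
    [0,0,5.8],
    [0,0,5.8],
    [0,0,5.8]
  ],
  "jaw": [0,0,0,0,0,0,0,0,0,0],
  "squeeze": 40
}}

```text
clock: 1.18
ee_pos: [406.3, 251.1, 248.3]
ee_rot: [-0.005, 0.643, 0.766, 0.002]
force: [0.7, -0.2, 0.4]
finger_gap: 85.5
```

```bash
python3 go.py 451 186 250 90
```

```text
at [406.3 251.1 248.3] a 99.9 tilt [-0.0044  0.0097] n 2 gap 85.5 t 1.1833 dtool [-71.8  32.8  -2.6]
[np.float64(-0.036), np.float64(0.016), np.float64(-0.001)] 4.96
[np.float64(-0.034), np.float64(0.019), np.float64(-0.001)] 4.96
```

Emit:
{"api": "carry_out", "payload": {
  "offset": [
    [-0.036,0.016,-0.001],
    [-0.034,0.019,-0.001],
    [0,0,0]
  ],
  "turn": [
    [0,0,5],
    [0,0,5],
    [0,0,0]
  ],
  "jaw": [0,0,0]
}}

```text
clock: 1.43
ee_pos: [455.3, 172.7, 251.5]
ee_rot: [-0.003, 0.717, 0.697, 0.004]
force: [0.2, -0.3, 0.6]
finger_gap: 85.4
```

Run:
```python
from h import *
from go import go
w=ctrl.camera('wrist');cv2.imwrite('pics/w1.png',w['img'][:,:,::-1])
go(451,186,250)
print([np.round(proj(w,np.array(X)),0) for X in([451,186,85],[451,186,0],[617,199,19],[617.5,98.5,19],[456,56,110])])
for n,m in mats(w).items(): print(n,m[0],m[1].round(1),m[2].round(1))
```

```text
at [453.5 176.2 251.3] a 88.7 tilt [-0.0013  0.012 ] n 1 gap 85.4 t 1.4833 dtool [ 9.8 -2.7  1.4]
[np.float64(0.01), np.float64(-0.003), np.float64(0.001)] -1.3
[array([315., 201.]), array([317., 187.]), array([498., 170.]), array([490., 274.]), array([327., 370.])]
yellow [459, 126, 82, 82, 5237] [499.6 166.3] [618.2 202.1]
green [454, 235, 76, 72, 4199] [491.9 270.2] [618.6 102.4]
blue [450, 366, 12, 22, 67] [454.8 377. ] [588.7 -14.1]
```

View pics/w1.png

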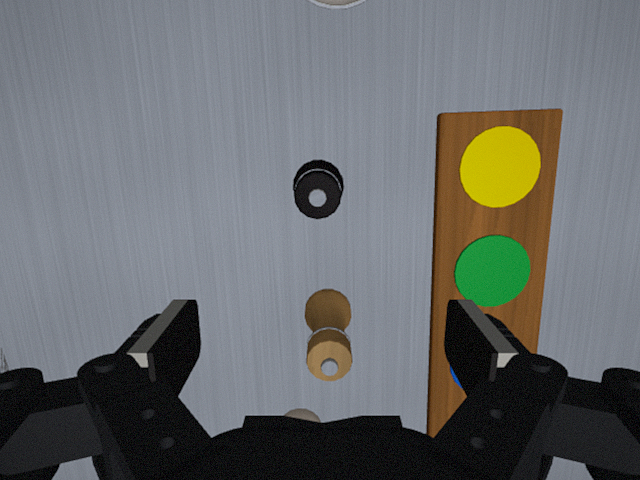

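Wrist view: black knob at (317,198), beech knob at (329,367), yellow mat (500,166), green mat (492,270). These agree with the other cameras to within about 3 mm, so I'm going for the black mill.

```bash
python3 - <<'E'
s=open('go.py').read()
s=s.replace("    if n<30","    T=Ro.from_matrix(np.array([[0,1,0],[1,0,0],[0,0,-1.]]));print('turn',np.degrees((Ro.from_matrix(M).inv()*T).as_rotvec()).round(2),'force',s['force'].round(1))\n    if n<30")
s=s.replace("abs(a0-a)>1","abs(a0-a)>8")
open('go.py','w').write(s)
E
python3 go.py 452 186.5 100
```

```text
at [453.5 176.2 251.3] a 88.7 tilt [-0.0013  0.012 ] n 4 gap 85.4 t 1.4833 dtool [  8.5  -1.5 151.4]
turn [-0.08 -0.69 -1.29] force [-0.  -0.3  0.5]
```

Emit:
{"api": "carry_out", "payload": {
  "offset": [
    [0.003,-0.001,0.035],
    [0.003,0,0.035],
    [0.003,0,0.035],
    [0,0,0.035],
    [0,0,0.005],
    [0,0,0]
  ],
  "turn": [
    [-0.1,-0.7,-1.3],
    [0,0,0],
    [0,0,0],
    [0,0,0],
    [0,0,0],
    [0,0,0]
  ],
  "jaw": [0,0,0,0,0,0]
}}

```text
clock: 1.98
ee_pos: [456.4, 193.6, 106.7]
ee_rot: [-0.0, 0.705, 0.709, 0.007]
force: [0.5, 1.3, 0.7]
finger_gap: 85.8
```

```bash
python3 go.py 452 186.5 44
python3 - <<'E'
from h import *
w=ctrl.camera('wrist');cv2.imwrite('pics/w2.png',w['img'][:,:,::-1])
print(proj(w,np.array([452,186.5,85])))
E
```

```text
at [456.4 193.6 106.7] a 90.4 tilt [0.01   0.0111] n 2 gap 85.8 t 1.9833 dtool [-7.7 -5.  62.5]
turn [ 0.57 -0.64  0.37] force [0.5 1.3 0.7]
(np.float64(311.1248802244081), np.float64(300.88044861707505))
```

View pics/w2.png

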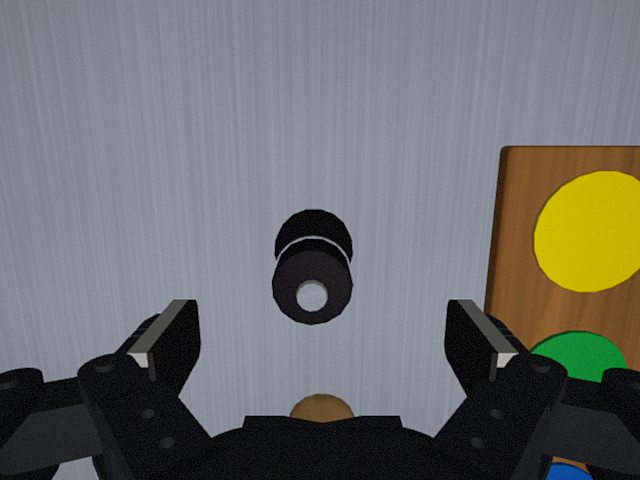

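Wrist view: black knob at (312,296) against a predicted (311,301), so it is centred between the jaws. Descending and gripping.

Emit:
{"api": "carry_out", "payload": {
  "offset": [
    [-0.003,-0.003,0.03],
    [-0.003,-0.001,0.025],
    [0,0,0.005],
    [0,0,0],
    [0,0,0]
  ],
  "turn": [
    [0.6,-0.6,0.4],
    [0,0,0],
    [0,0,0],
    [0,0,0],
    [0,0,0]
  ],
  "jaw": [0,0,0,0,0]
}}

```text
clock: 2.45
ee_pos: [460.1, 195.9, 56.0]
ee_rot: [0.0, 0.705, 0.709, 0.01]
force: [0.3, -0.4, -0.1]
finger_gap: 85.4
```

```bash
python3 go.py 452 187.5 44
```

```text
at [460.1 195.9  56. ] a 90.3 tilt [0.0135 0.0135] n 1 gap 85.4 t 2.45 dtool [-8.5 -8.3 11.8]
turn [ 0.78 -0.77  0.27] force [ 0.3 -0.4 -0.1]
```

Emit:
{"api": "carry_out", "payload": {
  "offset": [
    [-0.008,-0.008,0.01],
    [0,0,0]
  ],
  "turn": [
    [0.8,-0.8,0.3],
    [0,0,0]
  ],
  "jaw": [0,0,0]
}}

```text
$.jaw: bad value
```

```bash
python3 go.py 452 187.5 44
```

```text
at [460.1 195.9  56. ] a 90.3 tilt [0.0135 0.0135] n 1 gap 85.4 t 2.45 dtool [-8.5 -8.3 11.8]
turn [ 0.78 -0.77  0.27] force [ 0.3 -0.4 -0.1]
```

Emit:
{"api": "carry_out", "payload": {
  "offset": [
    [-0.008,-0.008,0.01],
    [0,0,0]
  ],
  "turn": [
    [0.8,-0.8,0.3],
    [0,0,0]
  ],
  "jaw": [0,0]
}}

```text
clock: 2.62
ee_pos: [454.6, 189.6, 49.0]
ee_rot: [0.0, 0.707, 0.707, 0.003]
force: [-0.6, -0.1, -0.8]
finger_gap: 85.2
```

```bash
python3 go.py 452 187.5 44
```

```text
at [454.6 189.6  49. ] a 90.0 tilt [0.0043 0.0029] n 1 gap 85.2 t 2.6167 dtool [-2.1 -2.6  5. ]
turn [ 0.25 -0.17 -0.02] force [-0.6 -0.1 -0.8]
```

Emit:
{"api": "carry_out", "payload": {
  "offset": [
    [-0.002,-0.003,0.004],
    [0,0,0],
    [0,0,0],
    [0,0,0],
    [0,0,0],
    [0,0,0]
  ],
  "turn": [
    [0.2,-0.2,0],
    [0,0,0],
    [0,0,0],
    [0,0,0],
    [0,0,0],
    [0,0,0]
  ],
  "jaw": [0,150,255,255,255,255],
  "squeeze": 40
}}

```text
clock: 3.12
ee_pos: [453.2, 188.3, 47.5]
ee_rot: [0.001, 0.707, 0.707, 0.002]
force: [-0.6, -0.4, -0.3]
finger_gap: 36.9
```

```bash
python3 go.py 452 187.5 44; sleep 0;python3 go.py 617 200 100
```

```text
at [453.2 188.3  47.5] a 89.9 tilt [0.0044 0.0024] n 1 gap 36.9 t 3.1167 dtool [-0.9 -1.2  3.5]
turn [ 0.25 -0.14 -0.05] force [-0.6 -0.4 -0.3]
at [453.2 188.3  47.5] a 89.9 tilt [0.0044 0.0024] n 5 gap 36.9 t 3.1167 dtool [ 11.9 164.  -51.7]
turn [ 0.25 -0.14 -0.05] force [-0.6 -0.4 -0.3]
```

Emit:
{"api": "carry_out", "payload": {
  "offset": [
    [0,0,-0.03],
    [0,0,-0.025],
    [0.003,0.02,0],
    [0.003,0.035,0],
    [0.003,0.035,0],
    [0.003,0.035,0],
    [0,0.03,0],
    [0,0.01,0],
    [0,0,0]
  ],
  "turn": [
    [0,0,0],
    [0,0,0],
    [0,0,0],
    [0,0,0],
    [0,0,0],
    [0,0,0],
    [0,0,0],
    [0,0,0],
    [0,0,0]
  ],
  "jaw": [255,255,255,255,255,255,255,255,255]
}}

```text
clock: 3.87
ee_pos: [617.4, 200.5, 98.2]
ee_rot: [-0.002, 0.705, 0.709, -0.003]
force: [0.1, 0.3, -1.4]
finger_gap: 36.6
```

```bash
python3 go.py 617 201 72
```

```text
at [617.4 200.5  98.2] a 90.3 tilt [-0.0069 -0.002 ] n 1 gap 36.6 t 3.8667 dtool [ 0.6 -0.3 26.2]
turn [-0.4   0.12  0.3 ] force [ 0.1  0.3 -1.4]
```

Emit:
{"api": "carry_out", "payload": {
  "offset": [
    [0,0,0.018],
    [0,0,0.007],
    [0,0,0]
  ],
  "turn": [
    [-0.4,0.1,0.3],
    [0,0,0],
    [0,0,0]
  ],
  "jaw": [255,255,255]
}}

```text
clock: 4.12
ee_pos: [616.5, 199.8, 71.4]
ee_rot: [-0.0, 0.707, 0.707, -0.001]
force: [-0.7, 0.1, -1.4]
finger_gap: 37.0
```

Run:
```python
from h import *
from go import go
go(617,200,66.5)
w=ctrl.camera('wrist');s=ctrl.camera('side');t=ctrl.camera('top')
a=cv2.resize(w['img'][180:480,160:480],(480,450));b=cv2.resize(s['img'][150:225,300:375],(300,300),interpolation=cv2.INTER_CUBIC)
o=np.zeros((450,780,3),np.uint8);o[:,:480]=a;o[:300,480:]=b
cv2.imwrite('pics/w3.png',o[:,:,::-1])
```

```text
at [616.5 199.8  71.4] a 89.9 tilt [-0.0017 -0.0013] n 1 gap 37.0 t 4.1167 dtool [0.2 0.5 4.9]
turn [-0.1   0.07 -0.06] force [-0.7  0.1 -1.4]
```

View pics/w3.png

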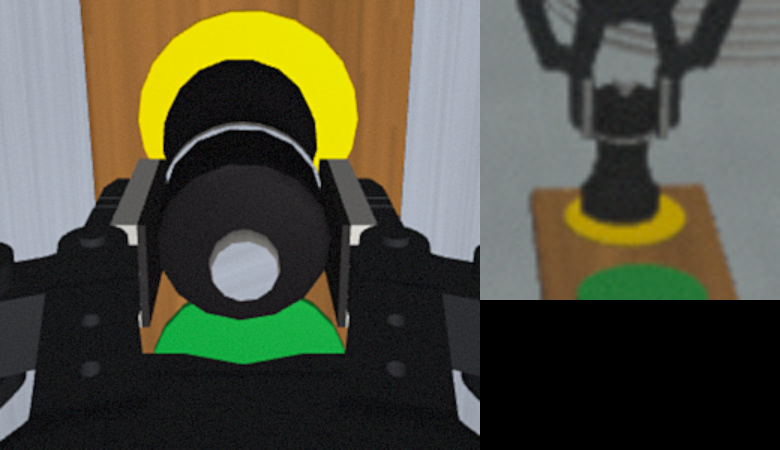

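Wrist view: foot centred at column 240 on the yellow mat, whose centre is at 248 (about 2 mm off). The side view agrees. I'll nudge +x 2 mm and +y 1 mm, lower and release.

Emit:
{"api": "carry_out", "payload": {
  "offset": [
    [0.001,0.0025,0.003],
    [0,0,0.0025],
    [0,0,0]
  ],
  "turn": [
    [0,0,0],
    [0,0,0],
    [0,0,0]
  ],
  "jaw": [255,255,255]
}}

```text
clock: 4.52
ee_pos: [620.2, 202.4, 69.4]
ee_rot: [0.0, 0.707, 0.707, 0.002]
force: [-0.6, -0.0, -1.8]
finger_gap: 36.8
```

```bash
python3 go.py 618 200.5 66.5
```

```text
at [620.2 202.4  69.4] a 90.0 tilt [0.0025 0.0017] n 1 gap 36.8 t 4.5167 dtool [-1.9 -2.2  2.9]
turn [ 0.15 -0.1   0.02] force [-0.6 -0.  -1.8]
```

Emit:
{"api": "carry_out", "payload": {
  "offset": [
    [-0.002,-0.002,0.002],
    [0,0,0.0015],
    [0,0,0]
  ],
  "turn": [
    [0.1,-0.1,0],
    [0,0,0],
    [0,0,0]
  ],
  "jaw": [255,255,255]
}}

```text
clock: 4.77
ee_pos: [618.5, 200.7, 66.8]
ee_rot: [0.0, 0.707, 0.707, 0.001]
force: [-0.0, -0.6, -1.1]
finger_gap: 37.2
```

```bash
python3 go.py 618.5 200.5 66.5
```

```text
at [618.5 200.7  66.8] a 90.0 tilt [0.0019 0.0007] n 1 gap 37.2 t 4.7667 dtool [-0.2  0.   0.3]
turn [ 0.11 -0.04  0.05] force [-0.  -0.6 -1.1]
```

Force still about the mill's weight, so lower by 1 mm more, then open and retreat upward.

Emit:
{"api": "carry_out", "payload": {
  "offset": [
    [0,0,0.001],
    [0,0,0],
    [0,0,0],
    [0,0,0],
    [0,0,0],
    [0,0,0]
  ],
  "turn": [
    [0,0,0],
    [0,0,0],
    [0,0,0],
    [0,0,0],
    [0,0,0],
    [0,0,0]
  ],
  "jaw": [255,255,120,0,0,0]
}}

```text
clock: 5.27
ee_pos: [620.2, 201.0, 67.7]
ee_rot: [0.001, 0.707, 0.707, 0.003]
force: [0.6, 0.2, -0.6]
finger_gap: 78.9
```

Emit:
{"api": "carry_out", "payload": {
  "offset": [
    [0,0,-0.02],
    [0,0,-0.03],
    [0,0,-0.035],
    [0,0,-0.04],
    [0,0,-0.04],
    [0,0,-0.02]
  ],
  "turn": [
    [0,0,0],
    [0,0,0],
    [0,0,0],
    [0,0,0],
    [0,0,0],
    [0,0,0]
  ],
  "jaw": [0,0,0,0,0,0]
}}

```text
clock: 5.77
ee_pos: [613.7, 199.1, 249.8]
ee_rot: [-0.002, 0.707, 0.707, -0.007]
force: [1.1, -0.8, 0.9]
finger_gap: 85.3
```

```bash
python3 go.py 456.5 57 230
```

```text
at [613.7 199.1 249.8] a 90.0 tilt [-0.0128 -0.0065] n 6 gap 85.3 t 5.7667 dtool [-142.  -156.9   22.8]
turn [-0.73  0.37  0.  ] force [ 1.1 -0.8  0.9]
```

Emit:
{"api": "carry_out", "payload": {
  "offset": [
    [-0.02,-0.022,0],
    [-0.024,-0.027,0.004],
    [-0.024,-0.027,0.004],
    [-0.024,-0.027,0.004],
    [-0.024,-0.027,0.004],
    [-0.02,-0.02,0.004],
    [-0.006,-0.007,0],
    [0,0,0],
    [0,0,0]
  ],
  "turn": [
    [-0.7,0.4,0],
    [0,0,0],
    [0,0,0],
    [0,0,0],
    [0,0,0],
    [0,0,0],
    [0,0,0],
    [0,0,0],
    [0,0,0]
  ],
  "jaw": [0,0,0,0,0,0,0,0,0]
}}

```text
clock: 6.52
ee_pos: [459.4, 55.5, 236.1]
ee_rot: [0.004, 0.706, 0.708, 0.014]
force: [-0.1, -0.2, 0.6]
finger_gap: 85.8
```

Run:
```python
from h import *
from go import go
go(457,57,140)
w=ctrl.camera('wrist');cv2.imwrite('pics/w4.png',w['img'][:,:,::-1])
print(proj(w,np.array([457,57,110])),proj(w,np.array([423,-86,135])))
for n,m in mats(w).items(): print(n,m[0],m[1].round(1),m[2].round(1))
```

```text
at [459.4  55.5 236.1] a 90.1 tilt [0.025  0.0151] n 3 gap 85.8 t 6.5167 dtool [ 0.  -4.8 96.1]
turn [ 1.43 -0.87  0.14] force [-0.1 -0.2  0.6]
(np.float64(313.40777392568873), np.float64(228.57615726259291)) (np.float64(266.0224760418646), np.float64(435.3696520083835))
red [441, 349, 22, 42, 340] [449.1 372. ] [ 592.9 -112. ]
yellow [465, 0, 87, 79, 2301] [495.3  46.8] [607.9 189. ]
green [456, 113, 83, 84, 5496] [497.  154.4] [618.6 102.1]
blue [448, 227, 77, 74, 4503] [486.2 263.2] [619.    2.2]
```

View pics/w4.png

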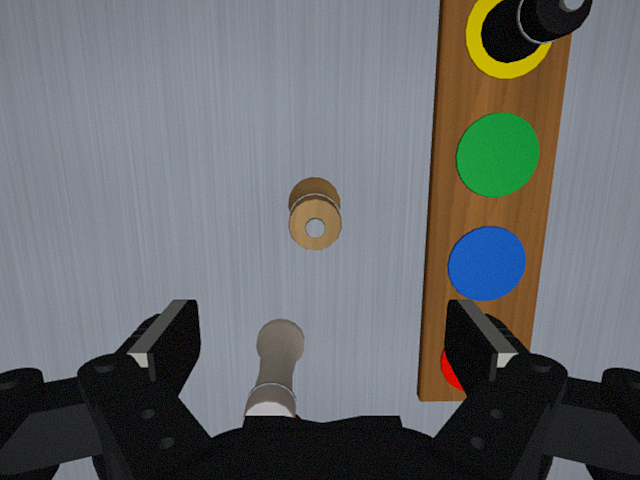

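Black stands centred on yellow. The beech knob is at (315,228), as predicted. Descending on beech with a tilt correction.

Emit:
{"api": "carry_out", "payload": {
  "offset": [
    [0,-0.002,0.02],
    [0,-0.001,0.035],
    [0,0,0.03],
    [0,0,0.01],
    [0,0,0]
  ],
  "turn": [
    [1.4,-0.9,0.1],
    [0,0,0],
    [0,0,0],
    [0,0,0],
    [0,0,0]
  ],
  "jaw": [0,0,0,0,0]
}}

```text
clock: 6.98
ee_pos: [470.6, 65.1, 142.9]
ee_rot: [0.006, 0.703, 0.711, 0.007]
force: [0.3, -0.6, 0.2]
finger_gap: 85.6
```

```bash
python3 go.py 457.5 57 72
```

```text
at [470.6  65.1 142.9] a 90.6 tilt [0.0182 0.0016] n 2 gap 85.6 t 6.9833 dtool [ -8.  -14.5  70.7]
turn [ 1.04 -0.08  0.64] force [ 0.3 -0.6  0.2]
```

Emit:
{"api": "carry_out", "payload": {
  "offset": [
    [-0.008,-0.014,0.002],
    [0,0,0],
    [0,0,0]
  ],
  "turn": [
    [1.0,-0.1,0.6],
    [0,0,0],
    [0,0,0]
  ],
  "jaw": [0,0,0]
}}

```text
clock: 7.23
ee_pos: [458.8, 58.9, 141.3]
ee_rot: [0.001, 0.706, 0.709, -0.001]
force: [-0.0, 0.2, 0.4]
finger_gap: 85.5
```

```bash
python3 go.py 457.5 57 72
```

```text
at [458.8  58.9 141.3] a 90.2 tilt [ 0.0009 -0.0026] n 2 gap 85.5 t 7.2333 dtool [-1.7 -1.4 69.3]
turn [0.05 0.15 0.25] force [-0.   0.2  0.4]
```

Emit:
{"api": "carry_out", "payload": {
  "offset": [
    [-0.002,-0.002,0.02],
    [0,0,0.025],
    [0,-0.002,0.02],
    [0,0,0.004],
    [0,0,0]
  ],
  "turn": [
    [0,0.1,0.2],
    [0,0,0],
    [0,0,0],
    [0,0,0],
    [0,0,0]
  ],
  "jaw": [0,0,0,0,0]
}}

```text
clock: 7.65
ee_pos: [463.9, 60.1, 77.8]
ee_rot: [0.004, 0.706, 0.708, 0.009]
force: [0.1, 0.3, 0.5]
finger_gap: 85.6
```

```bash
python3 go.py 457.5 57 72
```

```text
at [463.9  60.1  77.8] a 90.1 tilt [0.0187 0.0073] n 1 gap 85.6 t 7.65 dtool [-3.1 -6.5  5.6]
turn [ 1.07 -0.42  0.11] force [0.1 0.3 0.5]
```

Emit:
{"api": "carry_out", "payload": {
  "offset": [
    [-0.003,-0.0065,0.005],
    [0,0,0],
    [0,0,0]
  ],
  "turn": [
    [1.1,-0.4,0.1],
    [0,0,0],
    [0,0,0]
  ],
  "jaw": [0,0,0]
}}

```text
clock: 7.9
ee_pos: [459.9, 57.7, 75.5]
ee_rot: [0.0, 0.707, 0.707, 0.002]
force: [0.5, 0.3, -0.2]
finger_gap: 85.1
```

```bash
python3 go.py 457.5 57 72
```

```text
at [459.9  57.7  75.5] a 90.0 tilt [0.0032 0.0021] n 1 gap 85.1 t 7.9 dtool [-0.7 -2.4  3.5]
turn [ 0.18 -0.12  0.  ] force [ 0.5  0.3 -0.2]
```

Emit:
{"api": "carry_out", "payload": {
  "offset": [
    [-0.001,-0.0025,0.003],
    [0,0,0],
    [0,0,0],
    [0,0,0],
    [0,0,0],
    [0,0,0]
  ],
  "turn": [
    [0.2,-0.1,0],
    [0,0,0],
    [0,0,0],
    [0,0,0],
    [0,0,0],
    [0,0,0]
  ],
  "jaw": [0,150,255,255,255,255]
}}

```text
clock: 8.4
ee_pos: [459.4, 57.3, 75.3]
ee_rot: [0.0, 0.707, 0.707, 0.002]
force: [-0.9, -0.3, 0.6]
finger_gap: 36.3
```

```bash
python3 go.py 618 100.5 125
```

```text
at [459.4  57.3  75.3] a 90.0 tilt [0.004  0.0029] n 5 gap 36.3 t 8.4 dtool [ 43.3 158.8 -49. ]
turn [ 0.23 -0.17  0.  ] force [-0.9 -0.3  0.6]
```

Emit:
{"api": "carry_out", "payload": {
  "offset": [
    [0,0,-0.03],
    [0,0,-0.02],
    [0.007,0.02,0],
    [0.009,0.035,0],
    [0.009,0.035,0],
    [0.009,0.035,0],
    [0.008,0.025,0],
    [0,0.006,0],
    [0,0,0]
  ],
  "turn": [
    [0,0,0],
    [0,0,0],
    [0,0,0],
    [0,0,0],
    [0,0,0],
    [0,0,0],
    [0,0,0],
    [0,0,0],
    [0,0,0]
  ],
  "jaw": [255,255,255,255,255,255,255,255,255]
}}

```text
clock: 9.15
ee_pos: [613.1, 100.4, 119.1]
ee_rot: [-0.004, 0.707, 0.708, -0.003]
force: [0.4, -0.5, -2.0]
finger_gap: 36.5
```

```bash
python3 go.py 618 100.5 100
```

```text
at [613.1 100.4 119.1] a 90.1 tilt [-0.0102  0.0014] n 1 gap 36.5 t 9.15 dtool [ 0.   5.1 19. ]
turn [-0.58 -0.08  0.09] force [ 0.4 -0.5 -2. ]
```

Emit:
{"api": "carry_out", "payload": {
  "offset": [
    [0,0.005,0.01],
    [0,0,0.008],
    [0,0,0]
  ],
  "turn": [
    [-0.6,-0.1,0.1],
    [0,0,0],
    [0,0,0]
  ],
  "jaw": [255,255,255]
}}

```text
clock: 9.4
ee_pos: [615.0, 99.7, 98.5]
ee_rot: [-0.001, 0.707, 0.707, -0.002]
force: [-1.1, 0.1, -1.7]
finger_gap: 36.6
```

```bash
python3 go.py 618 100.5 94.3
```

```text
at [615.   99.7  98.5] a 90.0 tilt [-0.0047 -0.0016] n 1 gap 36.6 t 9.4 dtool [0.8 3.1 4.1]
turn [-0.27  0.09 -0.02] force [-1.1  0.1 -1.7]
```

Emit:
{"api": "carry_out", "payload": {
  "offset": [
    [0.001,0.003,0.001],
    [0,0,0.001],
    [0,0,0]
  ],
  "turn": [
    [-0.3,0.1,0],
    [0,0,0],
    [0,0,0]
  ],
  "jaw": [255,255,255]
}}

```text
clock: 9.65
ee_pos: [613.8, 99.5, 95.0]
ee_rot: [-0.002, 0.708, 0.707, -0.002]
force: [0.4, 0.9, -2.0]
finger_gap: 36.6
```

Run:
```python
from h import *
from go import go
go(618,100.5,94.3)
w=ctrl.camera('wrist');s=ctrl.camera('side')
a=cv2.resize(w['img'][180:480,160:480],(480,450));b=cv2.resize(s['img'][165:240,300:375],(300,300),interpolation=cv2.INTER_CUBIC)
o=np.zeros((450,780,3),np.uint8);o[:,:480]=a;o[:300,480:]=b
cv2.imwrite('pics/w5.png',o[:,:,::-1])
```

```text
at [613.8  99.5  95. ] a 89.9 tilt [-0.0053 -0.0002] n 1 gap 36.6 t 9.65 dtool [1.  4.2 0.7]
turn [-0.3   0.01 -0.09] force [ 0.4  0.9 -2. ]
```

View pics/w5.png

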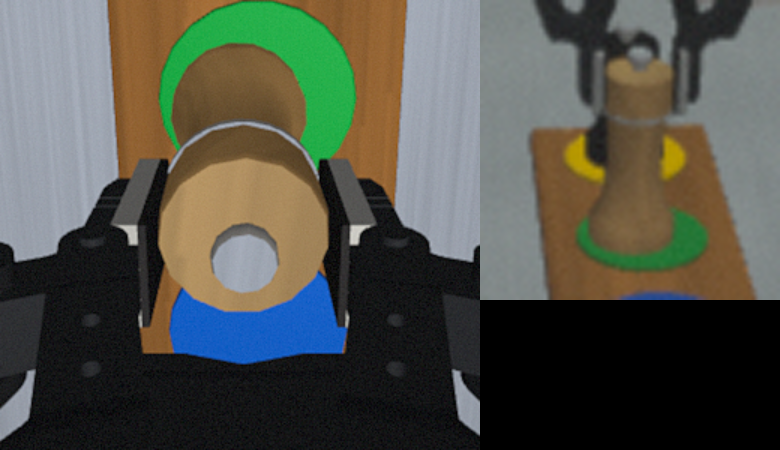

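Wrist view: foot centre at col 239, green mat centre at col 258, so beech is about 6–7 mm short in x. The side view agrees. Correcting.

Emit:
{"api": "carry_out", "payload": {
  "offset": [
    [0.001,0.004,-0.003],
    [0.001,0.003,0],
    [0,0,0],
    [0,0,0]
  ],
  "turn": [
    [-0.3,0,-0.1],
    [0,0,0],
    [0,0,0],
    [0,0,0]
  ],
  "jaw": [255,255,255,255]
}}

```text
clock: 10.08
ee_pos: [623.1, 102.0, 100.5]
ee_rot: [0.001, 0.707, 0.707, 0.002]
force: [0.2, 0.4, -1.1]
finger_gap: 36.8
```

```bash
python3 go.py 619.5 101.5 94.3
```

```text
at [623.1 102.  100.5] a 90.0 tilt [0.0044 0.0011] n 1 gap 36.8 t 10.0833 dtool [-0.5 -3.6  6.1]
turn [ 0.25 -0.06  0.02] force [ 0.2  0.4 -1.1]
```

Emit:
{"api": "carry_out", "payload": {
  "offset": [
    [0,-0.0035,0.003],
    [0,0,0.002],
    [0,0,0]
  ],
  "turn": [
    [0.2,0,0],
    [0,0,0],
    [0,0,0]
  ],
  "jaw": [255,255,255]
}}

```text
clock: 10.33
ee_pos: [620.0, 102.2, 95.6]
ee_rot: [0.0, 0.707, 0.707, 0.001]
force: [-0.8, 0.4, -1.9]
finger_gap: 36.9
```

Run:
```python
from h import *
from go import go
go(619.5,101.5,94.3)
w=ctrl.camera('wrist');h=cv2.cvtColor(w['img'],cv2.COLOR_RGB2HSV)
g=cv2.inRange(h,(50,100,30),(75,255,255))
for v in (205,215,225,235,245,255):
    x=np.flatnonzero(g[v,200:440])+200
    if len(x): 
        d=np.diff(x);i=d.argmax();print(v,'mat',x[0],x[-1],(x[0]+x[-1])/2,'foot',x[i],x[i+1],(x[i]+x[i+1])/2)
x=np.flatnonzero(g[:,320]);print(x[:1],x[x<300][-1:])
```

```text
at [620.  102.2  95.6] a 90.0 tilt [0.0018 0.0014] n 1 gap 36.9 t 10.3333 dtool [-0.7 -0.5  1.3]
turn [ 0.1  -0.08  0.03] force [-0.8  0.4 -1.9]
205 mat 272 366 319.0 foot 272 273 272.5
215 mat 264 374 319.0 foot 294 343 318.5
225 mat 259 379 319.0 foot 284 354 319.0
235 mat 256 382 319.0 foot 278 359 318.5
245 mat 255 384 319.5 foot 275 363 319.0
255 mat 255 383 319.0 foot 274 364 319.0
[186] [208]
```

Now centred (both at column 319). Lower, release and rise.

Emit:
{"api": "carry_out", "payload": {
  "offset": [
    [-0.0005,-0.0005,0.0015],
    [0,0,0.0005],
    [0,0,0],
    [0,0,0],
    [0,0,0],
    [0,0,0],
    [0,0,0]
  ],
  "turn": [
    [0.1,-0.1,0],
    [0,0,0],
    [0,0,0],
    [0,0,0],
    [0,0,0],
    [0,0,0],
    [0,0,0]
  ],
  "jaw": [255,255,255,120,0,0,0]
}}

```text
clock: 10.97
ee_pos: [620.7, 101.7, 95.0]
ee_rot: [0.001, 0.707, 0.707, 0.001]
force: [0.3, 0.5, 0.0]
finger_gap: 79.2
```

Emit:
{"api": "carry_out", "payload": {
  "offset": [
    [0,0,-0.02],
    [0,0,-0.03],
    [0,0,-0.035],
    [0,0,-0.04],
    [0,0,-0.03],
    [0,0,-0.01]
  ],
  "turn": [
    [0,0,0],
    [0,0,0],
    [0,0,0],
    [0,0,0],
    [0,0,0],
    [0,0,0]
  ],
  "jaw": [0,0,0,0,0,0]
}}

```text
clock: 11.47
ee_pos: [616.4, 100.9, 260.0]
ee_rot: [-0.002, 0.707, 0.707, -0.005]
force: [0.2, -0.9, 0.3]
finger_gap: 85.6
```

```bash
python3 go.py 423 -86 250
```

```text
at [616.4 100.9 260. ] a 90.0 tilt [-0.0109 -0.0046] n 7 gap 85.6 t 11.4667 dtool [-186.9 -193.2   13. ]
turn [-0.63  0.26 -0.02] force [ 0.2 -0.9  0.3]
```

Emit:
{"api": "carry_out", "payload": {
  "offset": [
    [-0.02,-0.02,0],
    [-0.028,-0.028,0],
    [-0.028,-0.028,0],
    [-0.028,-0.028,0.002],
    [-0.028,-0.03,0.004],
    [-0.028,-0.03,0.004],
    [-0.02,-0.02,0.003],
    [-0.005,-0.008,0],
    [0,0,0],
    [0,0,0]
  ],
  "turn": [
    [-0.6,0.3,0],
    [0,0,0],
    [0,0,0],
    [0,0,0],
    [0,0,0],
    [0,0,0],
    [0,0,0],
    [0,0,0],
    [0,0,0],
    [0,0,0]
  ],
  "jaw": [0,0,0,0,0,0,0,0,0,0]
}}

```text
clock: 12.3
ee_pos: [421.6, -86.9, 244.2]
ee_rot: [0.001, 0.705, 0.709, 0.008]
force: [0.9, -0.4, 0.1]
finger_gap: 85.3
```

Run:
```python
from h import *
from go import go
go(423,-86,165)
w=ctrl.camera('wrist');cv2.imwrite('pics/w6.png',w['img'][:,:,::-1])
print(proj(w,np.array([423,-86,135])),proj(w,np.array([422,-191,160])))
for n,m in mats(w).items(): print(n,m[0],m[1].round(1),m[2].round(1))
```

```text
at [421.6 -86.9 244.2] a 90.3 tilt [0.0124 0.0094] n 2 gap 85.3 t 12.3 dtool [ 0.1  0.4 79.2]
turn [ 0.71 -0.54  0.29] force [ 0.9 -0.4  0.1]
(np.float64(321.68816179929985), np.float64(234.44477524001647)) (np.float64(320.03042789347415), np.float64(402.3275946855812))
red [493, 179, 80, 77, 4796] [532.7 216.8] [620.  -97.9]
yellow [591, 9, 2, 2, 2] [591.5   9.5] [645.4  75.5]
green [523, 0, 77, 25, 1167] [559.4  10.5] [619.   74.6]
blue [505, 60, 85, 88, 5846] [547.2 103.4] [619.3   2. ]
```

View pics/w6.png

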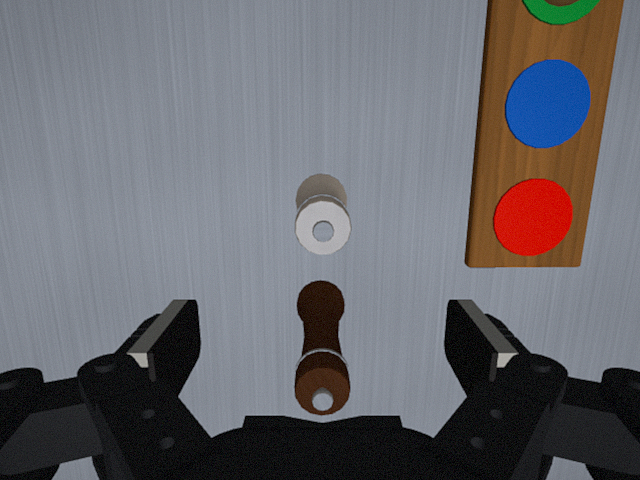

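White knob at (323,231), brown knob at (322,400), both within 2 mm of prediction. Descending on white.

Emit:
{"api": "carry_out", "payload": {
  "offset": [
    [0.001,0,0.01],
    [0,-0.002,0.025],
    [0,-0.002,0.025],
    [0,-0.002,0.012],
    [0,0,0]
  ],
  "turn": [
    [0.7,-0.5,0.3],
    [0.3,-0.1,0],
    [0.3,-0.1,0],
    [0.3,0,0],
    [0,0,0]
  ],
  "jaw": [0,0,0,0,0]
}}

```text
clock: 12.77
ee_pos: [425.6, -78.7, 170.4]
ee_rot: [0.0, 0.702, 0.712, -0.006]
force: [0.0, 0.1, 0.2]
finger_gap: 85.7
```

```bash
python3 go.py 423.5 -85.5 98
```

```text
at [425.6 -78.7 170.4] a 90.8 tilt [-0.0086 -0.0095] n 2 gap 85.7 t 12.7667 dtool [-6.1 -1.5 72.5]
turn [-0.5   0.54  0.78] force [0.  0.1 0.2]
```

Emit:
{"api": "carry_out", "payload": {
  "offset": [
    [-0.006,-0.002,0.003],
    [0,0,0.02],
    [0,-0.001,0.025],
    [0,-0.001,0.015],
    [0,0,0.004],
    [0,0,0]
  ],
  "turn": [
    [-0.5,0.5,0.8],
    [0,0,0],
    [0.1,0,0],
    [0.1,0,0],
    [0,0,0],
    [0,0,0]
  ],
  "jaw": [0,0,0,0,0,0]
}}

```text
clock: 13.27
ee_pos: [430.2, -82.7, 102.9]
ee_rot: [0.004, 0.705, 0.71, 0.0]
force: [0.7, 0.5, 0.2]
finger_gap: 85.5
```

```bash
python3 go.py 423.5 -85.5 98
```

```text
at [430.2 -82.7 102.9] a 90.4 tilt [ 0.0053 -0.0052] n 1 gap 85.5 t 13.2667 dtool [-2.7 -6.8  4.8]
turn [0.3  0.3  0.42] force [0.7 0.5 0.2]
```

Emit:
{"api": "carry_out", "payload": {
  "offset": [
    [-0.003,-0.007,0.004],
    [0,0,0],
    [0,0,0]
  ],
  "turn": [
    [0.3,0.3,0.4],
    [0,0,0],
    [0,0,0]
  ],
  "jaw": [0,0,0]
}}

```text
clock: 13.52
ee_pos: [425.5, -86.2, 100.7]
ee_rot: [0.001, 0.707, 0.707, 0.002]
force: [-0.7, -0.4, -0.8]
finger_gap: 85.3
```

```bash
python3 go.py 423.5 -85.5 98
```

```text
at [425.5 -86.2 100.7] a 90.0 tilt [0.0041 0.0004] n 1 gap 85.3 t 13.5167 dtool [ 0.7 -2.   2.7]
turn [ 0.23 -0.02  0.01] force [-0.7 -0.4 -0.8]
```

Emit:
{"api": "carry_out", "payload": {
  "offset": [
    [0.001,-0.002,0.0025],
    [0,0,0],
    [0,0,0],
    [0,0,0],
    [0,0,0],
    [0,0,0]
  ],
  "turn": [
    [0.2,0,0],
    [0,0,0],
    [0,0,0],
    [0,0,0],
    [0,0,0],
    [0,0,0]
  ],
  "jaw": [0,150,255,255,255,255]
}}

```text
clock: 14.02
ee_pos: [425.3, -85.1, 100.9]
ee_rot: [0.001, 0.707, 0.707, 0.003]
force: [-1.6, 0.3, 2.1]
finger_gap: 36.2
```

```bash
python3 go.py 619.5 1 150
```

```text
at [425.3 -85.1 100.9] a 90.0 tilt [0.0057 0.0029] n 6 gap 36.2 t 14.0167 dtool [ 86.3 194.5 -47.8]
turn [ 0.33 -0.17 -0.02] force [-1.6  0.3  2.1]
```

Emit:
{"api": "carry_out", "payload": {
  "offset": [
    [0,0,-0.03],
    [0,0,-0.02],
    [0.01,0.02,0],
    [0.015,0.035,0],
    [0.016,0.037,0],
    [0.016,0.037,0],
    [0.015,0.036,0],
    [0.012,0.025,0],
    [0.003,0.008,0],
    [0,0,0]
  ],
  "turn": [
    [0,0,0],
    [0,0,0],
    [0,0,0],
    [0,0,0],
    [0,0,0],
    [0,0,0],
    [0,0,0],
    [0,0,0],
    [0,0,0],
    [0,0,0]
  ],
  "jaw": [255,255,255,255,255,255,255,255,255,255]
}}

```text
clock: 14.85
ee_pos: [622.4, 8.2, 141.8]
ee_rot: [-0.007, 0.707, 0.707, -0.001]
force: [-0.5, 0.3, -2.8]
finger_gap: 36.9
```

```bash
python3 go.py 619.5 1.5 126
```

```text
at [622.4   8.2 141.8] a 90.0 tilt [-0.0105  0.0079] n 1 gap 36.9 t 14.85 dtool [-6.8 -2.8 15.8]
turn [-0.6  -0.46 -0.03] force [-0.5  0.3 -2.8]
```

Emit:
{"api": "carry_out", "payload": {
  "offset": [
    [-0.007,-0.003,0.006],
    [0,0,0.006],
    [0,0,0],
    [0,0,0]
  ],
  "turn": [
    [-0.6,-0.5,0],
    [0,0,0],
    [0,0,0],
    [0,0,0]
  ],
  "jaw": [255,255,255,255]
}}

```text
clock: 15.18
ee_pos: [615.4, 1.8, 125.4]
ee_rot: [-0.002, 0.707, 0.707, -0.003]
force: [-0.2, -0.1, -2.9]
finger_gap: 36.4
```

```bash
python3 go.py 619.5 1.5 121
```

```text
at [615.4   1.8 125.4] a 90.1 tilt [-0.008  -0.0019] n 1 gap 36.4 t 15.1833 dtool [-0.3  4.1  4.4]
turn [-0.46  0.11  0.06] force [-0.2 -0.1 -2.9]
```

Emit:
{"api": "carry_out", "payload": {
  "offset": [
    [0,0.004,0.001],
    [0,0.0005,0.0005],
    [0,0,0]
  ],
  "turn": [
    [-0.5,0.1,0.1],
    [0,0,0],
    [0,0,0]
  ],
  "jaw": [255,255,255]
}}

```text
clock: 15.43
ee_pos: [618.2, 1.0, 123.5]
ee_rot: [-0.001, 0.708, 0.706, 0.0]
force: [1.1, 0.5, -1.8]
finger_gap: 36.4
```

```bash
cat > chk.py <<'E'
from h import *
from go import go
import sys
def chk(lo,hi):
    w=ctrl.camera('wrist');h=cv2.cvtColor(w['img'],cv2.COLOR_RGB2HSV)
    g=cv2.inRange(h,lo,hi); g[300:]=0
    rows=[]
    for v in range(170,300,12):
        x=np.flatnonzero(g[v,220:430])+220
        if len(x)>20:
            d=np.diff(x);i=d.argmax()
            print(v,'mat',x[0],x[-1],(x[0]+x[-1])/2,'foot',x[i],x[i+1],(x[i]+x[i+1])/2)
    x=np.flatnonzero(g[:,318]); print('col318',x[:1],x[-1:]); return w
E
python3 - <<'E'
from chk import *
go(619.5,1.5,119.9); chk((105,120,40),(125,255,255))
E
```

```text
at [618.2   1.  123.5] a 89.8 tilt [-0.0007  0.0009] n 1 gap 36.4 t 15.4333 dtool [0.5 1.3 3.6]
turn [-0.04 -0.05 -0.17] force [ 1.1  0.5 -1.8]
182 mat 299 349 324.0 foot 299 300 299.5
194 mat 282 365 323.5 foot 282 283 282.5
206 mat 273 374 323.5 foot 295 342 318.5
218 mat 268 380 324.0 foot 284 353 318.5
230 mat 266 381 323.5 foot 279 358 318.5
242 mat 267 381 324.0 foot 277 359 318.0
254 mat 270 377 323.5 foot 280 357 318.5
266 mat 276 371 323.5 foot 287 353 320.0
col318 [178] [198]
```

Emit:
{"api": "carry_out", "payload": {
  "offset": [
    [0.0015,0.003,0.001],
    [0,0,0.001],
    [0,0,0]
  ],
  "turn": [
    [0,0,-0.1],
    [0,0,0],
    [0,0,0]
  ],
  "jaw": [255,255,255]
}}

```text
clock: 15.73
ee_pos: [622.2, 2.2, 122.5]
ee_rot: [-0.0, 0.708, 0.707, 0.001]
force: [-0.6, -0.1, -2.4]
finger_gap: 36.7
```

Run:
```python
from chk import *
go(621,2.5,119.9); chk((105,120,40),(125,255,255))
```

```text
at [622.2   2.2 122.5] a 89.9 tilt [0.0013 0.0013] n 1 gap 36.7 t 15.7333 dtool [ 0.3 -1.2  2.6]
turn [ 0.07 -0.08 -0.1 ] force [-0.6 -0.1 -2.4]
182 mat 300 334 317.0 foot 300 301 300.5
194 mat 277 356 316.5 foot 277 278 277.5
206 mat 268 366 317.0 foot 295 342 318.5
218 mat 262 372 317.0 foot 284 353 318.5
230 mat 260 374 317.0 foot 279 358 318.5
242 mat 259 374 316.5 foot 277 359 318.0
254 mat 262 372 317.0 foot 280 357 318.5
266 mat 268 366 317.0 foot 287 353 320.0
col318 [180] [198]
```

Emit:
{"api": "carry_out", "payload": {
  "offset": [
    [0,-0.001,0.002],
    [0,0,0.001],
    [0,0,0]
  ],
  "turn": [
    [0.1,-0.1,-0.1],
    [0,0,0],
    [0,0,0]
  ],
  "jaw": [255,255,255]
}}

```text
clock: 16.03
ee_pos: [621.8, 2.5, 120.1]
ee_rot: [0.0, 0.707, 0.707, 0.0]
force: [-0.5, -0.4, -2.0]
finger_gap: 36.7
```

```bash
python3 go.py 621 2.5 119.9
```

```text
at [621.8   2.5 120.1] a 90.0 tilt [ 0.0004 -0.0002] n 1 gap 36.7 t 16.0333 dtool [-0.  -0.8  0.2]
turn [0.02 0.01 0.04] force [-0.5 -0.4 -2. ]
```

Emit:
{"api": "carry_out", "payload": {
  "offset": [
    [0,-0.0005,0.001],
    [0,0,0.0005],
    [0,0,0],
    [0,0,0],
    [0,0,0],
    [0,0,0],
    [0,0,0]
  ],
  "turn": [
    [0,0,0],
    [0,0,0],
    [0,0,0],
    [0,0,0],
    [0,0,0],
    [0,0,0],
    [0,0,0]
  ],
  "jaw": [255,255,255,120,0,0,0]
}}

```text
clock: 16.62
ee_pos: [623.3, 2.3, 120.7]
ee_rot: [0.002, 0.707, 0.707, 0.002]
force: [-0.3, -0.3, 0.0]
finger_gap: 78.9
```

Emit:
{"api": "carry_out", "payload": {
  "offset": [
    [0,0,-0.02],
    [0,0,-0.03],
    [0,0,-0.035],
    [0,0,-0.035],
    [0,0,-0.02],
    [0,0,-0.005]
  ],
  "turn": [
    [0,0,0],
    [0,0,0],
    [0,0,0],
    [0,0,0],
    [0,0,0],
    [0,0,0]
  ],
  "jaw": [0,0,0,0,0,0]
}}

```text
clock: 17.12
ee_pos: [620.6, 2.4, 267.4]
ee_rot: [-0.0, 0.707, 0.707, -0.002]
force: [0.8, 0.4, 0.5]
finger_gap: 85.2
```

```bash
python3 go.py 423 -190.5 255
```

```text
at [620.6   2.4 267.4] a 90.0 tilt [-0.0028 -0.0019] n 7 gap 85.2 t 17.1167 dtool [-192.9 -197.5   13.3]
turn [-0.16  0.11 -0.  ] force [0.8 0.4 0.5]
```

Emit:
{"api": "carry_out", "payload": {
  "offset": [
    [-0.02,-0.02,0],
    [-0.029,-0.029,0],
    [-0.029,-0.03,0],
    [-0.029,-0.03,0],
    [-0.029,-0.03,0.002],
    [-0.029,-0.03,0.002],
    [-0.02,-0.02,0.002],
    [-0.005,-0.006,0],
    [0,0,0],
    [0,0,0]
  ],
  "turn": [
    [-0.2,0.1,0],
    [0,0,0],
    [0,0,0],
    [0,0,0],
    [0,0,0],
    [0,0,0],
    [0,0,0],
    [0,0,0],
    [0,0,0],
    [0,0,0]
  ],
  "jaw": [0,0,0,0,0,0,0,0,0,0]
}}

```text
clock: 17.95
ee_pos: [422.8, -189.1, 254.8]
ee_rot: [0.001, 0.704, 0.71, 0.005]
force: [0.8, -0.3, -0.2]
finger_gap: 85.4
```

Run:
```python
from h import *
from go import go
go(423,-190.5,190)
w=ctrl.camera('wrist');cv2.imwrite('pics/w7.png',w['img'][:,:,::-1])
print(proj(w,np.array([423,-190.5,160])))
for n,m in mats(w).items(): print(n,m[0],m[1].round(1),m[2].round(1))
```

```text
at [ 422.8 -189.1  254.8] a 90.4 tilt [0.0074 0.0054] n 2 gap 85.4 t 17.95 dtool [-1.8 -0.3 64.8]
turn [ 0.43 -0.31  0.43] force [ 0.8 -0.3 -0.2]
(np.float64(320.79143809331447), np.float64(243.32387292352607))
red [502, 58, 84, 87, 5612] [543.2 100.9] [620.2 -97.9]
yellow [581, 75, 1, 1, 1] [581.  75.] [650.2 -76.2]
blue [519, 0, 75, 24, 1192] [554.6   9.9] [619.4 -25.2]
```

View pics/w7.png

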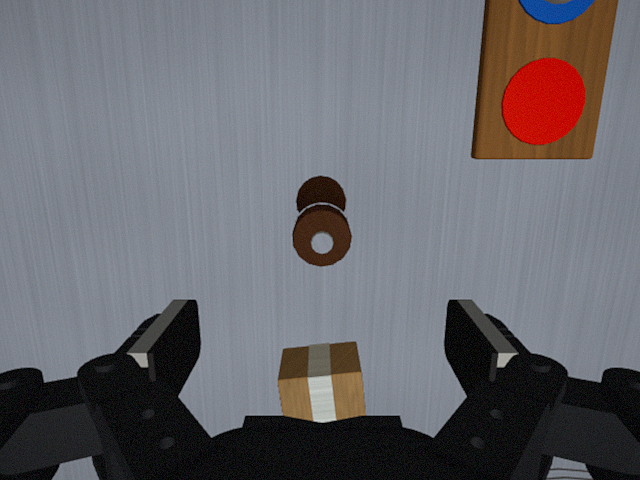

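Brown knob at (321,243), as predicted. The carton is well clear. Descending on brown.

Emit:
{"api": "carry_out", "payload": {
  "offset": [
    [-0.002,0,0.01],
    [0,-0.001,0.025],
    [0,-0.002,0.018],
    [0,0,0.004],
    [0,0,0]
  ],
  "turn": [
    [0.4,-0.3,0.4],
    [0.1,0,0.1],
    [0,0,0.1],
    [0,0,0],
    [0,0,0]
  ],
  "jaw": [0,0,0,0,0]
}}

```text
clock: 18.42
ee_pos: [428.8, -184.3, 195.1]
ee_rot: [0.003, 0.703, 0.712, -0.002]
force: [-0.0, -0.5, -0.5]
finger_gap: 85.0
```

```bash
python3 go.py 423.5 -190 122
```

```text
at [ 428.8 -184.3  195.1] a 90.7 tilt [ 0.0011 -0.0062] n 2 gap 85.0 t 18.4167 dtool [-5.1 -5.5 73.1]
turn [0.06 0.36 0.74] force [-0.  -0.5 -0.5]
```

Emit:
{"api": "carry_out", "payload": {
  "offset": [
    [-0.006,-0.006,0.003],
    [0,-0.001,0.02],
    [-0.001,-0.002,0.025],
    [0,-0.001,0.016],
    [0,0,0.004],
    [0,0,0]
  ],
  "turn": [
    [0.1,0.4,0.7],
    [0,0,0],
    [0.1,0,0.1],
    [0.1,0,0.1],
    [0,0,0],
    [0,0,0]
  ],
  "jaw": [0,0,0,0,0,0]
}}

```text
clock: 18.92
ee_pos: [425.5, -191.8, 128.2]
ee_rot: [0.002, 0.706, 0.708, 0.0]
force: [0.1, -0.2, 1.1]
finger_gap: 85.1
```

```bash
python3 go.py 423.5 -190 122
```

```text
at [ 425.5 -191.8  128.2] a 90.2 tilt [ 0.0031 -0.0027] n 1 gap 85.1 t 18.9167 dtool [ 1.9 -2.1  6.2]
turn [0.18 0.15 0.19] force [ 0.1 -0.2  1.1]
```

Emit:
{"api": "carry_out", "payload": {
  "offset": [
    [0.002,-0.003,0.005],
    [0,0,0],
    [0,0,0],
    [0,0,0],
    [0,0,0],
    [0,0,0],
    [0,0,0]
  ],
  "turn": [
    [0.2,0.1,0.2],
    [0,0,0],
    [0,0,0],
    [0,0,0],
    [0,0,0],
    [0,0,0],
    [0,0,0]
  ],
  "jaw": [0,0,150,255,255,255,255]
}}

```text
clock: 19.5
ee_pos: [426.1, -190.9, 127.7]
ee_rot: [0.003, 0.707, 0.707, 0.002]
force: [0.2, -0.1, -1.0]
finger_gap: 36.4
```

```bash
python3 go.py 621 -98 170
```

```text
at [ 426.1 -190.9  127.7] a 90.0 tilt [ 0.0077 -0.0007] n 6 gap 36.4 t 19.5 dtool [ 92.9 195.2 -40.9]
turn [ 0.44  0.04 -0.  ] force [ 0.2 -0.1 -1. ]
```

Emit:
{"api": "carry_out", "payload": {
  "offset": [
    [0,0,0],
    [0,0,-0.025],
    [0,0,-0.025],
    [0.01,0.02,0],
    [0.016,0.033,0],
    [0.018,0.038,0],
    [0.018,0.038,0],
    [0.015,0.035,0],
    [0.01,0.02,0],
    [0,0.005,0]
  ],
  "turn": [
    [0,0,0],
    [0,0,0],
    [0,0,0],
    [0,0,0],
    [0,0,0],
    [0,0,0],
    [0,0,0],
    [0,0,0],
    [0,0,0],
    [0,0,0]
  ],
  "jaw": [255,255,255,255,255,255,255,255,255,255],
  "squeeze": 60
}}

```text
clock: 20.33
ee_pos: [614.7, -98.0, 172.9]
ee_rot: [-0.004, 0.709, 0.705, 0.004]
force: [-0.1, 0.5, -3.1]
finger_gap: 36.2
```

```bash
python3 go.py 621 -98 153
```

```text
at [614.7 -98.  172.9] a 89.6 tilt [-0.0008  0.0109] n 1 gap 36.2 t 20.3333 dtool [-0.2  6.3 19.9]
turn [-0.05 -0.62 -0.36] force [-0.1  0.5 -3.1]
```

Emit:
{"api": "carry_out", "payload": {
  "offset": [
    [0,0.006,0.008],
    [0,0,0.008],
    [0,0,0.001],
    [0,0,0]
  ],
  "turn": [
    [0,-0.6,-0.4],
    [0,0,0],
    [0,0,0],
    [0,0,0]
  ],
  "jaw": [255,255,255,255]
}}

```text
clock: 20.67
ee_pos: [620.2, -95.1, 150.8]
ee_rot: [-0.002, 0.705, 0.709, -0.003]
force: [0.7, 0.2, -2.6]
finger_gap: 36.0
```

Run:
```python
from chk import *
go(621,-98,146.7); w=chk((0,150,90),(4,255,255))
s=ctrl.camera('side')
a=cv2.resize(w['img'][180:480,160:480],(480,450));b=cv2.resize(s['img'][170:320,300:400],(300,450),interpolation=cv2.INTER_CUBIC)
cv2.imwrite('pics/w8.png',np.hstack([a,b])[:,:,::-1])
```

```text
at [620.2 -95.1 150.8] a 90.3 tilt [-0.0071 -0.0008] n 1 gap 36.0 t 20.6667 dtool [-2.9  0.8  4.1]
turn [-0.41  0.04  0.35] force [ 0.7  0.2 -2.6]
182 mat 302 344 323.0 foot 302 303 302.5
194 mat 285 361 323.0 foot 306 328 317.0
206 mat 277 369 323.0 foot 289 345 317.0
218 mat 272 374 323.0 foot 283 351 317.0
230 mat 271 375 323.0 foot 280 354 317.0
242 mat 273 373 323.0 foot 282 351 316.5
254 mat 278 368 323.0 foot 289 347 318.0
col318 [178] [191]
```

View pics/w8.png

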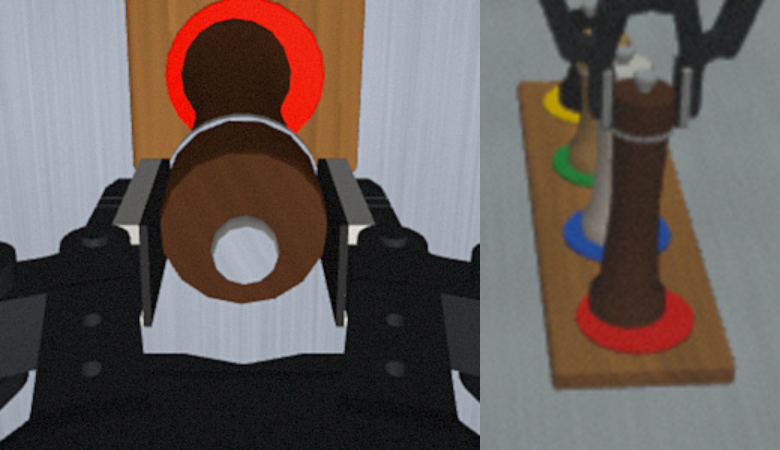

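Brown is over red: foot at col 317, mat at 323 (about 4 mm short in x, about 1.5 mm too far +y). The side view shows the other three upright on their mats. Correcting.

Emit:
{"api": "carry_out", "payload": {
  "offset": [
    [-0.0015,0.003,0.001],
    [0,0,0.001],
    [0,0,0]
  ],
  "turn": [
    [-0.4,0,0.3],
    [0,0,0],
    [0,0,0]
  ],
  "jaw": [255,255,255]
}}

```text
clock: 21.02
ee_pos: [621.7, -99.8, 150.4]
ee_rot: [0.001, 0.709, 0.705, 0.0]
force: [0.1, -0.1, -3.0]
finger_gap: 36.3
```

Run:
```python
from chk import *
go(623.5,-96.5,146.7); w=chk((0,150,90),(4,255,255))
```

```text
at [621.7 -99.8 150.4] a 89.7 tilt [ 0.0016 -0.0003] n 1 gap 36.3 t 21.0167 dtool [3.3 1.8 3.7]
turn [ 0.09  0.02 -0.28] force [ 0.1 -0.1 -3. ]
182 mat 287 351 319.0 foot 287 288 287.5
194 mat 276 363 319.5 foot 306 328 317.0
206 mat 270 368 319.0 foot 289 345 317.0
218 mat 267 371 319.0 foot 282 351 316.5
230 mat 268 371 319.5 foot 280 353 316.5
242 mat 271 368 319.5 foot 282 351 316.5
254 mat 278 360 319.0 foot 289 347 318.0
col318 [172] [192]
```

Emit:
{"api": "carry_out", "payload": {
  "offset": [
    [0.0025,0.001,0.0015],
    [0,0,0.001],
    [0,0,0]
  ],
  "turn": [
    [0.1,0,-0.3],
    [0,0,0],
    [0,0,0]
  ],
  "jaw": [255,255,255]
}}

```text
clock: 21.32
ee_pos: [623.0, -98.2, 148.9]
ee_rot: [0.001, 0.707, 0.707, 0.0]
force: [-0.4, -0.0, -2.1]
finger_gap: 35.8
```

Run:
```python
from chk import *
go(623.3,-97.2,146.7); w=chk((0,150,90),(4,255,255))
```

```text
at [623.  -98.2 148.9] a 90.0 tilt [ 0.0017 -0.0005] n 1 gap 35.8 t 21.3167 dtool [1.  0.3 2.2]
turn [ 0.1   0.03 -0.04] force [-0.4 -0.  -2.1]
182 mat 289 345 317.0 foot 289 290 289.5
194 mat 276 359 317.5 foot 305 328 316.5
206 mat 268 365 316.5 foot 289 345 317.0
218 mat 265 369 317.0 foot 283 351 317.0
230 mat 265 369 317.0 foot 280 354 317.0
242 mat 267 367 317.0 foot 282 351 316.5
254 mat 273 361 317.0 foot 289 347 318.0
col318 [174] [192]
```

Emit:
{"api": "carry_out", "payload": {
  "offset": [
    [0.001,0,0.002],
    [0,0,0.0005],
    [0,0,0]
  ],
  "turn": [
    [0.1,0,0],
    [0,0,0],
    [0,0,0]
  ],
  "jaw": [255,255,255]
}}

```text
clock: 21.62
ee_pos: [623.6, -96.9, 147.1]
ee_rot: [0.0, 0.707, 0.707, 0.0]
force: [0.0, 0.0, -3.2]
finger_gap: 36.0
```

```bash
python3 go.py 623.3 -97.2 146.7
```

```text
at [623.6 -96.9 147.1] a 90.0 tilt [ 0.0005 -0.0004] n 1 gap 36.0 t 21.6167 dtool [-0.3 -0.3  0.4]
turn [ 0.03  0.02 -0.  ] force [ 0.   0.  -3.2]
```

Still carrying the weight, so seat 1–2 mm lower before opening.

Emit:
{"api": "carry_out", "payload": {
  "offset": [
    [0,0,0.001],
    [0,0,0.001],
    [0,0,0]
  ],
  "turn": [
    [0,0,0],
    [0,0,0],
    [0,0,0]
  ],
  "jaw": [255,255,255]
}}

```text
clock: 21.87
ee_pos: [623.9, -97.5, 147.1]
ee_rot: [0.0, 0.707, 0.707, 0.0]
force: [-0.5, 0.3, -3.6]
finger_gap: 35.9
```

```bash
python3 go.py 623.3 -97.2 146.7
```

```text
at [623.9 -97.5 147.1] a 90.0 tilt [0.0009 0.0001] n 1 gap 35.9 t 21.8667 dtool [ 0.3 -0.6  0.4]
turn [ 0.05 -0.   -0.02] force [-0.5  0.3 -3.6]
```

Emit:
{"api": "carry_out", "payload": {
  "offset": [
    [0,0,0.003],
    [0,0,0]
  ],
  "turn": [
    [0,0,0],
    [0,0,0]
  ],
  "jaw": [255,255]
}}

```text
clock: 22.03
ee_pos: [625.1, -98.5, 147.6]
ee_rot: [0.001, 0.707, 0.707, 0.001]
force: [-0.2, -1.1, -3.0]
finger_gap: 36.2
```

```bash
python3 go.py 623.3 -97.2 146.7
```

```text
at [625.1 -98.5 147.6] a 90.0 tilt [0.0032 0.0005] n 1 gap 36.2 t 22.0333 dtool [ 1.3 -1.8  0.9]
turn [ 0.18 -0.03 -0.04] force [-0.2 -1.1 -3. ]
```

Emit:
{"api": "carry_out", "payload": {
  "offset": [
    [0.001,-0.002,0.003],
    [0,0,0.002],
    [0,0,0.002]
  ],
  "turn": [
    [0.2,0,0],
    [0,0,0],
    [0,0,0]
  ],
  "jaw": [255,255,255]
}}

```text
clock: 22.28
ee_pos: [625.8, -99.3, 146.8]
ee_rot: [0.002, 0.708, 0.707, 0.002]
force: [-4.3, 1.5, 10.3]
finger_gap: 35.7
```

Run:
```python
from chk import *
go(623.3,-97.2,146.7); w=chk((0,150,90),(4,255,255))
```

```text
at [625.8 -99.3 146.8] a 89.9 tilt [0.0051 0.0008] n 1 gap 35.7 t 22.2833 dtool [ 2.1 -2.5  0.1]
turn [ 0.29 -0.04 -0.08] force [-4.3  1.5 10.3]
182 mat 282 342 312.0 foot 282 283 282.5
194 mat 270 355 312.5 foot 302 329 315.5
206 mat 263 361 312.0 foot 287 345 316.0
218 mat 260 365 312.5 foot 282 351 316.5
230 mat 260 365 312.5 foot 280 352 316.0
242 mat 262 362 312.0 foot 282 350 316.0
254 mat 269 356 312.5 foot 288 346 317.0
col318 [173] [190]
```

Seated (10 N up) but it drifted about 2.5 mm in +x. Lift slightly, correct and reseat.

Emit:
{"api": "carry_out", "payload": {
  "offset": [
    [0.002,-0.0035,-0.003],
    [0,0,0]
  ],
  "turn": [
    [0.3,0,-0.1],
    [0,0,0]
  ],
  "jaw": [255,255]
}}

```text
clock: 22.5
ee_pos: [622.2, -97.2, 149.6]
ee_rot: [-0.0, 0.707, 0.707, 0.001]
force: [-0.1, -0.1, -3.5]
finger_gap: 36.1
```

Run:
```python
from chk import *
go(623,-97.2,146.7); w=chk((0,150,90),(4,255,255))
```

```text
at [622.2 -97.2 149.6] a 90.0 tilt [0.0006 0.0009] n 1 gap 36.1 t 22.5 dtool [-0.   0.8  2.9]
turn [ 0.04 -0.05 -0.01] force [-0.1 -0.1 -3.5]
182 mat 293 344 318.5 foot 293 294 293.5
194 mat 279 358 318.5 foot 306 329 317.5
206 mat 271 366 318.5 foot 288 345 316.5
218 mat 267 370 318.5 foot 282 351 316.5
230 mat 266 371 318.5 foot 280 353 316.5
242 mat 268 369 318.5 foot 282 351 316.5
254 mat 274 363 318.5 foot 289 347 318.0
col318 [176] [192]
```

Emit:
{"api": "carry_out", "payload": {
  "offset": [
    [0,0,0.003],
    [0,-0.0005,0.002]
  ],
  "turn": [
    [0,0,0],
    [0.1,0,0]
  ],
  "jaw": [255,255]
}}

```text
clock: 22.72
ee_pos: [622.8, -97.7, 146.8]
ee_rot: [-0.0, 0.707, 0.707, 0.0]
force: [-5.5, 0.6, 15.2]
finger_gap: 36.2
```

```bash
python3 go.py 623.3 -97.2 146.7
```

```text
at [622.8 -97.7 146.8] a 90.0 tilt [0.0003 0.0008] n 1 gap 36.2 t 22.7167 dtool [0.5 0.5 0.1]
turn [ 0.02 -0.05  0.04] force [-5.5  0.6 15.2]
```

Seated, vertical and centred. Release and rise.

Emit:
{"api": "carry_out", "payload": {
  "offset": [
    [0,0,0],
    [0,0,0],
    [0,0,0],
    [0,0,0],
    [0,0,0]
  ],
  "turn": [
    [0,0,0],
    [0,0,0],
    [0,0,0],
    [0,0,0],
    [0,0,0]
  ],
  "jaw": [200,120,0,0,0]
}}

```text
clock: 23.13
ee_pos: [624.1, -97.5, 146.3]
ee_rot: [0.001, 0.707, 0.708, 0.001]
force: [-0.2, -0.5, 0.2]
finger_gap: 79.3
```

Emit:
{"api": "carry_out", "payload": {
  "offset": [
    [0,0,-0.02],
    [0,0,-0.03],
    [0,0,-0.03],
    [0,0,-0.03],
    [0,0,-0.02],
    [0,0,-0.005],
    [-0.03,-0.02,0],
    [-0.04,-0.02,0],
    [-0.04,-0.02,0],
    [0,0,0]
  ],
  "turn": [
    [0,0,0],
    [0,0,0],
    [0,0,0],
    [0,0,0],
    [0,0,0],
    [0,0,0],
    [0,0,0],
    [0,0,0],
    [0,0,0],
    [0,0,0]
  ],
  "jaw": [0,0,0,0,0,0,0,0,0,0]
}}

```text
clock: 23.97
ee_pos: [564.2, -204.3, 280.5]
ee_rot: [-0.0, 0.702, 0.713, -0.001]
force: [-1.0, -2.3, 0.3]
finger_gap: 85.4
```

Run:
```python
from h import *
from go import go
go(623.3,-97.2,146.7)
s=ctrl.camera('side');t=ctrl.camera('top')
a=cv2.resize(t['img'][160:300,130:520],(780,280),interpolation=cv2.INTER_CUBIC);b=cv2.resize(s['img'][150:310,200:400],(390,312),interpolation=cv2.INTER_CUBIC)
o=np.zeros((592,780,3),np.uint8);o[:280]=a;o[280:,:390]=b
cv2.imwrite('pics/end.png',o[:,:,::-1])
```

```text
at [ 564.2 -204.3  280.5] a 90.9 tilt [-0.0025 -0.0013] n 5 gap 85.4 t 23.9667 dtool [106.3  61.1 133.5]
turn [-0.15  0.07  0.9 ] force [-1.  -2.3  0.3]
```

View pics/end.png

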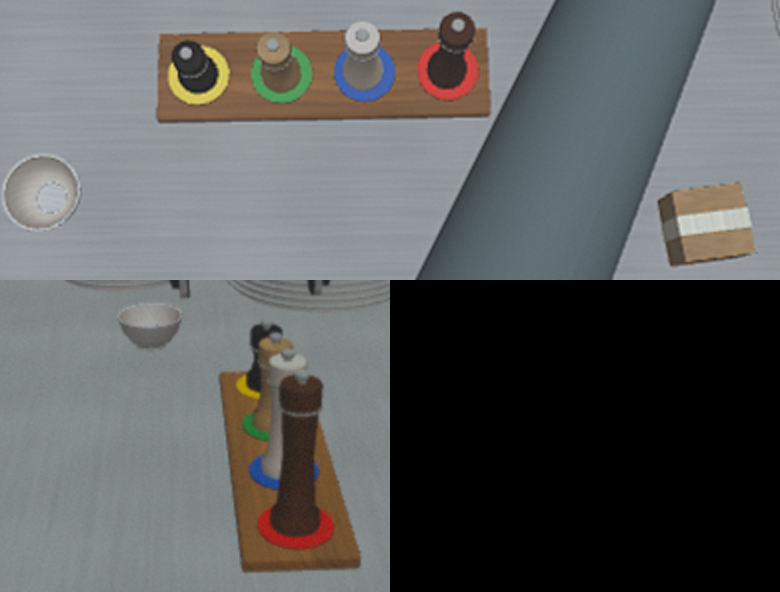

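All four mills stand upright and centred: black on yellow (198,74), beech on green (281,72), white on blue (364,71) and brown on red (448,70). The bowl and carton have not moved, and the arm is clear.

```bash
python3 -c "
from bench import ctrl
print(ctrl.hand_in())"
```

```text
the job is handed in; nothing more can be done
None
```

All four pepper mills are standing on the display board in order of height, and I handed the job in at about 24 s of the allowed 107 s. Brown is on red, white on blue, beech on green and black on yellow.

- **Final check:** the last top and side pictures show all four upright and about centred on their mats. The bowl and carton have not moved, and the gripper is open and clear.
- **Centring:** wrist-camera checks before release put white, beech and brown within about 1–2 mm of centre across the row. Black was corrected by eye and re-checked only in later pictures.
- **Disagreements:** the cameras differed by about 2–3 mm on mat positions, and the arm drifted a few mm on some moves. I corrected both against the mats while placing.
- **Seating:** brown needed a second try; its first seating was about 2.5 mm off, so I lifted and reseated it. The highest force I read was about 15 N, while seating brown. White, beech and black were released without a clear contact reading, at most a millimetre or so above the mat.

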